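Clamp the device shell in the repair jig

ROBOT

A 6-joint arm with a two-finger parallel gripper is mounted at the origin on the work surface. World frame = base frame: x ahead of the robot, y to its left, z up, the work surface at z = 0. Lengths are in mm, angles in rad, forces in N, time in s.
With the tool pointing down it reaches from about 250 to 775 mm from the base axis. Payload 4 kg.
Tool frame: the origin (TCP) lies at the very end of the fingers, on their centre line; the grasp point (between the pads) lies 19 mm behind it; z points along the fingers, y is the line along which they close (so a half turn about z gives the same grasp; the last joint's range is limited). The gripper opens to 85 mm and grips with 20 to 120 N. Pads are 22 mm wide; open, the fingers measure 114 mm over their backs; the gripper's body (76 mm by 85 mm) begins 54 mm behind the grasp point. The pads swing forward as they close: fully open they stand 13 mm farther back than shut.
Start: joints at [-1.359, 0.087, 1.371, -0, 1.684, -0.103], TCP at [170.292, -522.99, 231.341] pointing down, gripper open.
Joint ranges: [-3.1, 3.1], [-0.76, 2.03], [0.27, 2.55], [-1.08, 4.22], [0.17, 2.65], [-2.57, 2.57]. Speed limits (rad/s): [2.79, 2.79, 3.14, 3.14, 3.14, 3.14].

INTERFACE

Orientations are given as [roll, pitch, yaw] about the fixed x, y, z axes, in that order (R = Rz(yaw) Ry(pitch) Rx(roll)).
In Python, from bench import robot gives the robot as it stands. The module is installed in compiled form; this text tells all that it offers.
- The arm moves only by the tool carry_out, never from a script. Its argument "plan" is one flat list of numbers, 4 for each row, row after row: the shift along the tool's x, y, z in mm, then the turn about the tool's z in degrees. In form: [x, y, z, turn, x, y, z, turn, ...]. A call has 1 to 12 rows; each row is the pose to reach, as a shift and turn from the pose commanded when the call began, along the tool's axes at that moment; what a row does not reach only later rows make up. A row lasts 1/10 s, in which the tool goes at most 50 mm and 8.59 degrees, less where a joint would pass 70% of its speed; a pose out of reach is approached as far as the arm can. A call with a gripper value outside its range is refused whole. "hand" is the closure, from -1 (fully open) to 1 (shut), set as the call begins (left out, the last holds). The fingers move at their own pace and stop on an object; the grip force is fixed at half the most. Time passes only in rows, so rows that repeat a pose let the fingers close. It gives the time, the measured TCP pose, the force, the opening and the grip force at its end, in the units of the state.
- robot.get_state(): the state, without advancing time (a new reading comes with each control period).
- robot.grab_frame(name): name is "scene" or "top" or "wrist"; returns a dict with "frame" (384x512x3 uint8, red, green, blue), "mtx" (3x3 intrinsics, pixels), "R" (3x3) and "t" (3): a world point X has camera coordinates R X + t. Camera axes: x right, y down, z forward; pixel columns grow to the right and rows downward; lengths in mm; the calibration is good to about 2 mm. A picture is of the moment at which its call begins. There is no depth.
- robot.close_job(): hands the job in; it is judged then, once.
The state is a dict: "t": time; "q": joint angles; "qvel": joint speeds; "effort": joint torques, N m; "ee_pos": TCP position; "orientation": TCP orientation; "wrist_force": force on the tool from outside, world axes, zero at the start; "wrist_torque": the same for the moment, N m; "grip_width": finger opening in mm; "grip_force": force on a finger pad.
Only numpy, scipy, OpenCV 4.12 (cv2) and the standard library are available. Lean on these libraries where they do the work, as an engineer would, in place of code of your own. Each camera call takes 0.05 s, during which the arm holds its last target. There are 200 camera calls.

TASK

Get the long slim device shell ready for repair: push the jig's quarter-turn clamp handle fully open to its stop, seat the shell down flat and square in the jig's pocket and let go of it, then swing the handle back fully closed over the shell. Leave the wide shell and everything else on the bench where it is.

Things in the scene. Friction and masses are not known exactly. Their poses are not given: they have to be found in the camera images.
- handle (a joint): Angle of the jig's clamp handle about its upright pivot: 0 = closed (over the pocket, along its middle line), 1.571 = open (square to that, clear of the pocket); hard stops at both. Opens clockwise seen from above. Friction about 0.12 N m: it stays where it is left. Starts closed or up to a third open. Its sweep is free, but a shell not fully down blocks it.
- pivot (a point): On the handle's upright axis, 61 mm above the bench; at x +88, y 0 mm in the pocket's axes. The handle is a straight bar with a black rubber grip, reaching 100 mm from the pivot, 14 mm wide, 50 to 72 mm above the bench, 4 mm over a seated shell; hub radius 14 mm. From the pivot it points along the pocket's -x when closed, +y when open. A 12 mm radius post carries it.
- handle_end (a point): Middle of the handle's free end, 100 mm from the pivot, 61 mm above the bench.
- pocket (a point): Centre of the pocket's floor, 12 mm above the bench; z up, x along its length. The pocket is 125 (x) x 63 (y) mm between four brown L-shaped corner walls, 8 mm thick with flared lead-ins, 13 mm high. The walls cover only some 20 mm of the long sides at each corner: the middle 80 mm of each long side is open for fingers.
- shell_mid (a point): Centre, half-way up, of the long slim device shell that goes in the pocket: light grey plastic with a green circuit board in its open top, 120 mm long (its x axis) x 58 mm wide (its y axis) x 34 mm high, 0.15 to 0.31 kg, lying flat on the bench. Either way round fits the pocket. Seated, this point is 17 mm above the pocket floor.
- wide_shell_mid (a point): Centre, half-way up, of the other shell, same plastic and height but 96 mm long (x) x 80 mm wide (y) x 34 mm high. Does not fit the pocket; leave it alone. The two shells swap places from start to start.
- jar: Small amber jar, 48 mm across, 68 mm high; origin at its underside. Leave alone.
- tape: Roll of tape lying flat, 92 mm across, 24 mm high; origin at its underside. Leave alone.
- multimeter: Multimeter lying on its back, 165 (x) x 85 (y) x 49 mm high; origin at the centre of its underside. Leave alone.
- bit_case: Black screwdriver bit case, 170 (x) x 105 (y) x 30 mm high; origin at the centre of its underside. Leave alone.
- tin_tray: Open steel tray, 190 (x) x 80 (y) x 24 mm high; origin at the centre of its underside. Leave alone.
- mug: White mug, 80 mm across, 90 mm high; origin at the centre of its underside. Leave alone.
- screwdriver: Screwdriver lying down, 190 mm long along x. Leave alone.
- plate (a point): Centre of the top of the jig's fixed aluminium plate, 290 (x) x 160 (y) x 12 mm, axes as the pocket's. The pocket centre lies at x -65, y -20 mm from here. A black block 20 mm high stands at x 115, y -40 mm from here.
- tin_top (a point): Centre of the top of a round metal tin fixed on the jig plate, 26 mm radius, top 54 mm above the bench, standing 60 mm behind the open handle (at x 181, y 60 mm in the pocket's axes). Obstacle.
Mind the look-alikes: they are no part of the job. What is shaped like the part that bears shell_mid but pink or red is not meant.

How it is judged (in metres and radians):
On the way, in this order (a step that is already met when the one before it is completed fails the run):
1. the handle is pushed fully open (value of joint handle above 1.47 rad), for 0.1 s.
2. the slim shell is seated flat and square in the pocket and released, the handle still open (value of joint handle above 1.2 rad and horizontal distance between shell_mid and pocket below 0.006 m and z of shell_mid in the frame of pocket below 0.0195 m and angle between the x axis of shell_mid and the x axis of pocket, either way round below 0.09 rad and contact force between shell and the fingers below 0.2 N), for 0.2 s.
At the end, for the whole second after the job is handed in: The slim shell lies in the pocket, right way up, within 6 mm of its centre, no more than 2.5 mm above its floor, square to it within 5 degrees and at rest, with the handle closed to within 0.08 rad of its stop (value of joint handle below 0.08 rad and velocity of joint handle below 0.05 rad/s and horizontal distance between shell_mid and pocket below 0.006 m and z of shell_mid in the frame of pocket between 0.014 and 0.0195 m and angle between the x axis of shell_mid and the x axis of pocket, either way round below 0.09 rad and angle between shell_mid's own z axis and vertical below 0.05 rad and linear speed of shell below 0.02 m/s); the robot touches nothing.
It fails at once if the wide shell, jar or tape is moved more than 20 mm (distance of any of wide_shell_mid, jar, tape from where it was at the start of the episode above 0.02 m).
It fails at once if another thing on the bench is moved more than 20 mm (distance of any of multimeter, bit_case, tin_tray, mug, screwdriver from where it was at the start of the episode above 0.02 m).
It also fails if it takes over 69 s, if anything falls off the work surface, if the arm or the gripper's body presses on something with over 40 N, if the wrist force passes 120 N, or if a joint passes its speed limit or range.

## Working session

There is one attempt and no reset: what is moved stays moved. The work goes in short steps, Python scripts to look and compute and a tool call to move; the robot and the scene stay as the last step left them, time stands still between calls to the robot, and variables do not carry over. Pictures are saved under pics/ and viewed, at most 10 in all, crops included, and the job is handed in when it is done.

Besides the shell and the picture viewer there is one more tool, called after "Emit:" by a JSON object that holds its "fn" and its "kwargs". carry_out: Moves the arm, as the interface text tells. Its arguments: {"type":"object","properties":{"plan":{"type":"array"},"hand":{"type":"number"}},"required":["plan"]}

```bash
mkdir -p pics; cat > h.py <<'E'
import numpy as np, cv2, pickle
from bench import robot
def grab(n,f):
    d=robot.grab_frame(n); pickle.dump(d,open(f'pics/{f}.pkl','wb'))
    cv2.imwrite(f'pics/{f}.png',d['frame'][:,:,::-1]); return d
def load(f): return pickle.load(open(f'pics/{f}.pkl','rb'))
def ray(d,u,v,z):
    R,t,K=map(np.array,(d['R'],d['t'],d['mtx'])); c=-R.T@t
    r=R.T@np.linalg.inv(K)@[u,v,1]; return c+r*(z-c[2])/r[2]
def proj(d,X):
    p=np.array(d['mtx'])@(np.array(d['R'])@np.array(X,float)+d['t']); return p[:2]/p[2]
def crop(f,x0,y0,x1,y1,s,out):
    im=cv2.imread(f'pics/{f}.png')[y0:y1,x0:x1]
    cv2.imwrite(f'pics/{out}.png',cv2.resize(im,None,fx=s,fy=s,interpolation=cv2.INTER_CUBIC))
E
python3 - <<'E'
from h import *
a=grab('top','top0');b=grab('scene','sc0')
A=cv2.imread('pics/top0.png');cv2.imwrite('pics/top0b.png',cv2.resize(A,(800,600),interpolation=cv2.INTER_CUBIC))
print(robot.get_state())
E
```

```text
{'t': 0.1, 'q': array([-1.35909932e+00,  8.79070955e-02,  1.37212191e+00,  1.27179988e-06,
        1.68360635e+00, -1.03084978e-01]), 'qvel': array([-0.00037775, -0.00085768, -0.00560859, -0.00038423,  0.00010125,
       -0.00120821]), 'effort': array([ 2.21653034e-03, -3.53015649e+01, -3.14217925e+01, -7.89391515e-05,
        7.94999942e-03,  1.17318797e-05]), 'ee_pos': array([ 170.19321457, -522.52866079,  230.2324341 ]), 'orientation': array([-3.13956092e+00, -2.11457113e-04,  3.14781910e-01]), 'wrist_force': array([0.35022867, 0.11844014, 0.13084342]), 'wrist_torque': array([-0.04037967, -0.01000746, -0.01403104]), 'grip_force': 0.0, 'grip_width': 85.23710986596755}
```

View pics/top0b.png

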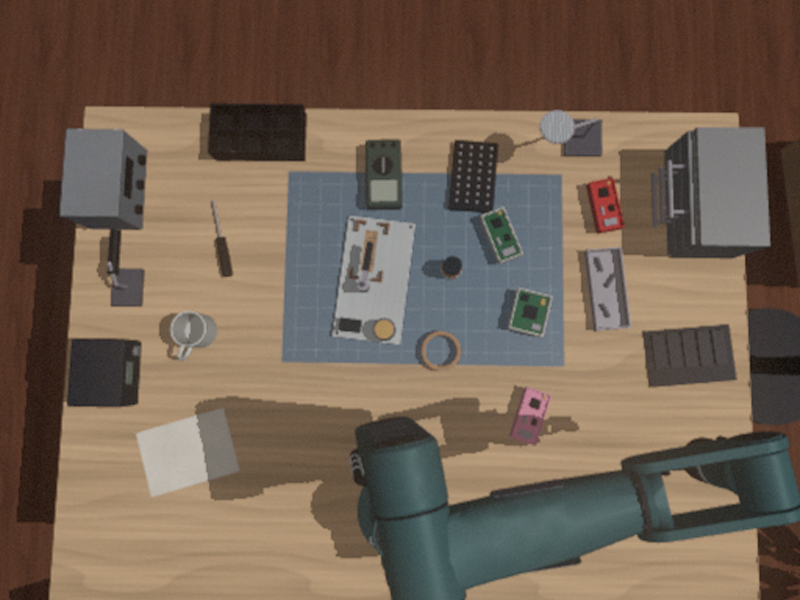

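The picture shows the jig plate at about (375,280), the slim shell at (502,235), the wide shell at (530,312), the jar at (452,267), the tape at (440,350) and the tin at (385,329). I'll enlarge this part.

```bash
python3 - <<'E'
from h import *
crop('top0',205,125,355,237,5.3,'c0')
d=load('top0')
for p in [(0,0),(512,0),(0,384),(256,192)]: print(ray(d,*p,0).round())
print((-d['R'].T@d['t']).round())
E
```

```text
[1223. 1031.    0.]
[1241. -964.    0.]
[-216.  907.    0.]
[480.  13.   0.]
[ 318.   -4. 1530.]
```

View pics/c0.png

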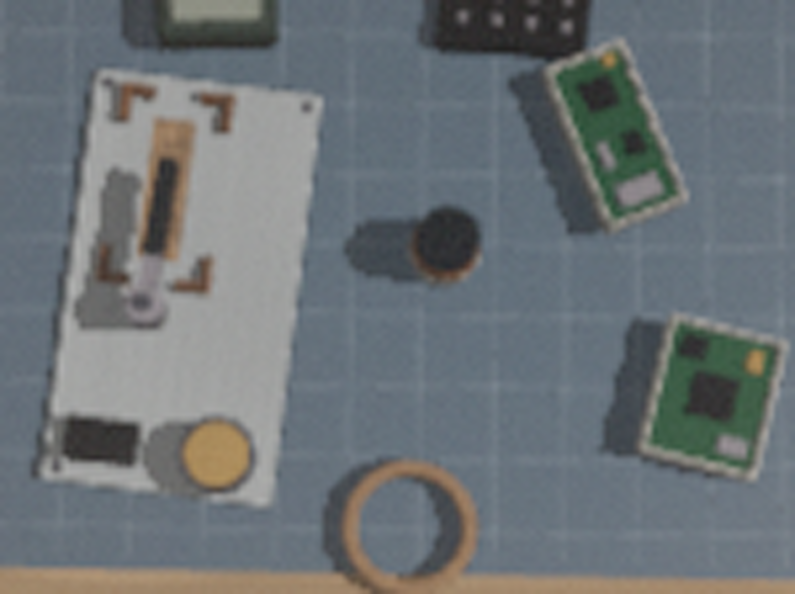

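```bash
cat >> h.py <<'E'
def cr(d,u,v,z,x0=205,y0=125,s=5.3): return ray(d,x0+(u+.5)/s-.5,y0+(v+.5)/s-.5,z)
E
python3 - <<'E'
from h import *
d=load('top0')
P=np.array([cr(d,*p,12) for p in [(97,70),(322,98),(270,505),(38,475)]]);print(P.round(1))
print([np.linalg.norm(P[i]-P[i-1]).round(1) for i in range(4)])
c=P.mean(0); ax=(P[3]-P[0]+P[2]-P[1])[:2]; ax/=np.linalg.norm(ax); ay=np.array([-ax[1],ax[0]])
print('plate',c,'ax',ax,np.degrees(np.arctan2(ax[1],ax[0])))
poc=c[:2]-65*ax-20*ay; piv=poc+88*ax; print('pocket',poc,'pivot',piv,'pivot seen',cr(d,145,303,72),'tin',poc+181*ax+60*ay,cr(d,217,455,54))
W=np.array([cr(d,*p,12) for p in [(120,92),(232,100),(97,278),(207,287)]]);print(W.round(1),W.mean(0))
for n,pts in dict(slim=[(545,68),(625,38),(688,198),(612,230)],wide=[(675,313),(788,345),(755,480),(640,450)]).items():
  S=np.array([cr(d,*p,34) for p in pts]); print(n,S.mean(0).round(1),[np.linalg.norm(S[i]-S[i-1]).round(1) for i in range(4)])
  a=(S[3]-S[0]+S[2]-S[1]); print(np.degrees(np.arctan2(a[1],a[0])))
e=cr(d,165,160,72)  # grip top? 
m=cr(d,174,120,72); print('handle end',m, np.degrees(np.arctan2(*(m[:2]-piv)[::-1])), np.linalg.norm(m[:2]-piv))
print('jar',cr(d,447,240,68),'mm',cr(d,217,45,49),'keys',cr(d,555,62,30))
E
```

```text
[[679.7 139.1  12. ]
 [661.8 -19.1  12. ]
 [376.9  12.7  12. ]
 [394.9 172.5  12. ]]
[np.float64(286.8), np.float64(159.2), np.float64(286.7), np.float64(160.9)]
plate [528.34778377  76.2847768   12.        ] ax [-0.99350497  0.1137887 ] 173.466235753529
pocket [595.20138107  88.75861054] pivot [507.77294346  98.77201643] pivot seen [507.47473585  97.43714658  72.        ] tin [408.54965879  49.74406746] [408.05961839  48.1823219   54.        ]
[[664.2 122.5  12. ]
 [659.5  43.9  12. ]
 [532.3 135.4  12. ]
 [527.1  58.8  12. ]] [595.79186365  90.1426987   12.        ]
slim [ 635.  -222.2   34. ] [np.float64(121.6), np.float64(59.3), np.float64(119.4), np.float64(56.8)]
-158.3654355243637
wide [ 454.1 -287.6   34. ] [np.float64(96.8), np.float64(79.2), np.float64(94.9), np.float64(79.7)]
165.758696972499
handle end [631.79915732  80.74031801  72.        ] -8.272057331356935 125.33013952022125
jar [ 553.48251805 -103.44063736   68.        ] mm [689.48212675  53.69470146  49.        ] keys [ 685.33494741 -179.79386939   30.        ]
```

```bash
python3 - <<'E'
from h import *
A=cv2.imread('pics/sc0.png');cv2.imwrite('pics/sc0b.png',cv2.resize(A,(800,600),interpolation=cv2.INTER_CUBIC))
E
```

```text
(no output)
```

View pics/sc0.png

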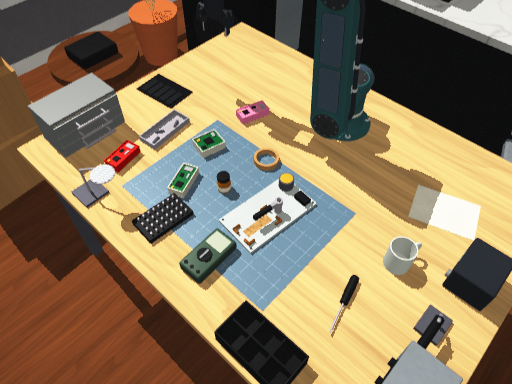

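```bash
cat >> h.py <<'E'
piv=np.array([507.7,98.0])
def rows(L):
    s=robot.get_state(); p=s['ee_pos']; y0=s['orientation'][2]
    X=np.array([np.cos(y0),np.sin(y0)]); Y=np.array([np.sin(y0),-np.cos(y0)])
    for x,y,z,yaw in L:
        d=np.array([x,y])-p[:2]; t=-((yaw-np.degrees(y0)+180)%360-180)
        print([round(float(v),1) for v in (d@X,d@Y,p[2]-z,t)])
def push(th,r,off):
    a=np.radians(th); return piv+r*np.array([np.cos(a),np.sin(a)])+off*np.array([-np.sin(a),np.cos(a)])
E
python3 - <<'E'
from h import *
d=load('top0'); m=cr(d,168,157,72); print(m,np.degrees(np.arctan2(*(m[:2]-piv)[::-1])), np.linalg.norm(m[:2]-piv))
x,y=push(-8,75,32); rows([(x,y,200,82),(x,y,53,82)]); print(x,y)
E
```

```text
[606.47375609  84.23307842  72.        ] -7.934673295150067 99.7285466778843
[594.5, -481.4, 30.2, -64.0]
[594.5, -481.4, 177.2, -64.0]
586.4236443863398 119.25059562772535
```

Emit:
{"fn": "carry_out", "kwargs": {"plan": [595,-481,0,-64,595,-481,0,-64,595,-481,0,-64,595,-481,0,-64,595,-481,0,-64,595,-481,0,-64,595,-481,0,-64,595,-481,0,-64,595,-481,0,-64,595,-481,0,-64,595,-481,0,-64,595,-481,0,-64], "hand": 1}}

```text
t: 1.3
ee_pos: [497.7, -17.8, 230.9]
orientation: [-3.141, 0.0, 1.432]
wrist_force: [0.6, -1.3, 0.4]
grip_width: 0.0
grip_force: 0.0
```

```bash
python3 - <<'E'
from h import *
x,y=push(-8,75,32); rows([(x,y,231,82),(x,y,53,82)])
E
```

```text
[148.0, 69.0, -0.1, 0.1]
[148.0, 69.0, 177.9, 0.1]
```

Emit:
{"fn": "carry_out", "kwargs": {"plan": [148,69,0,0,148,69,0,0,148,69,0,0,148,69,0,0,148,69,50,0,148,69,95,0,148,69,130,0,148,69,130,0]}}

```text
t: 2.1
ee_pos: [580.9, 116.1, 93.8]
orientation: [-3.127, 0.004, 1.431]
wrist_force: [-0.9, 0.7, 0.5]
grip_width: 0.4
grip_force: 0.0
```

```bash
python3 - <<'E'
from h import *
s=robot.get_state(); print(s['ee_pos'],s['orientation'])
x,y=push(-8,75,32); rows([(x,y,53,82)])
d=grab('wrist','w1')
for n,X in dict(piv=[*piv,72],end=[606.5,84.2,72],poc=[595.2,88.8,12]).items(): print(n,proj(d,X))
E
```

```text
[580.91821905 116.09489917  93.76391237] [-3.1269746   0.0040509   1.43142854]
[3.9, 5.0, 40.8, 0.0]
piv [132.22515708 281.57190127]
end [313.75464915 282.9403778 ]
poc [285.19496431 233.64893953]
```

View pics/w1.png

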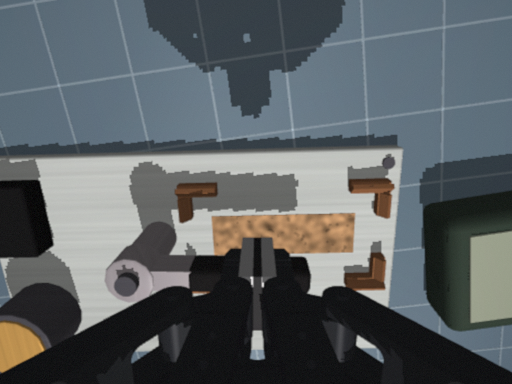

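The wrist view shows the hub at (127,282), within 5 px of where I projected it. The grip's far end is near (308,272), and the fingertips at (257,240) are clear of the handle on its push side. I'll descend and sweep.

```bash
python3 - <<'E'
from h import *
x,y=push(-8,75,32)
L=[(x,y,53,82)]*2
for th in range(-8,-56,-6):
    L.append((*push(th,75,18),53,th+90))
rows(L)
E
```

```text
[3.3, 2.6, 44.9, 0.0]
[3.3, 2.6, 44.9, 0.0]
[-10.7, 2.6, 44.9, 0.0]
[-18.7, 4.0, 44.9, 6.0]
[-26.7, 4.7, 44.9, 12.0]
[-34.8, 4.5, 44.9, 18.0]
[-42.8, 3.4, 44.9, 24.0]
[-50.7, 1.5, 44.9, 30.0]
[-58.3, -1.2, 44.9, 36.0]
[-65.6, -4.7, 44.9, 42.0]
```

Emit:
{"fn": "carry_out", "kwargs": {"plan": [3,3,46,0,3,3,46,0,-11,3,46,0,-19,4,46,6,-27,5,46,12,-35,4.5,46,18,-43,3.5,46,24,-51,1.5,46,30,-58,-1,46,36,-66,-5,46,42,-66,-5,46,42,-66,-5,46,42]}}

```text
t: 3.35
ee_pos: [573.5, 51.7, 58.4]
orientation: [3.138, -0.003, 0.7]
wrist_force: [-0.5, -0.1, 0.1]
grip_width: -0.2
grip_force: 0.0
```

```bash
python3 - <<'E'
from h import *
s=robot.get_state(); print(s['ee_pos'],np.degrees(s['orientation'][2]))
L=[]
for th in range(-56,-93,-6):
    L.append((*push(th,75,18),54,th+90))
for th in(-95,-97):L.append((*push(th,75,18),54,th+90))
rows(L)
E
```

```text
[573.45067864  51.67441488  58.35010427] 40.10557389351361
[-10.5, -1.3, 4.4, 6.1]
[-18.6, -0.7, 4.4, 12.1]
[-26.6, -0.9, 4.4, 18.1]
[-34.6, -2.0, 4.4, 24.1]
[-42.5, -3.9, 4.4, 30.1]
[-50.1, -6.6, 4.4, 36.1]
[-57.4, -10.1, 4.4, 42.1]
[-60.9, -12.1, 4.4, 45.1]
[-63.1, -13.6, 4.4, 47.1]
```

Emit:
{"fn": "carry_out", "kwargs": {"plan": [-10.5,-1.5,5,6,-18.5,-1,5,12,-26.5,-1,5,18,-34.5,-2,5,24,-42.5,-4,5,30,-50,-6.5,5,36,-57.5,-10,5,42,-61,-12,5,45,-63,-13.5,5,47,-63,-13.5,5,47]}}

```text
t: 4.35
ee_pos: [516.5, 22.1, 52.0]
orientation: [3.142, -0.004, -0.12]
wrist_force: [1.6, 0.7, 1.3]
grip_width: 0.3
grip_force: 1.0
```

```bash
python3 - <<'E'
from h import *
s=robot.get_state(); print(s['ee_pos'],np.degrees(s['orientation'][2]),s['wrist_force'])
d=grab('top','top2')
crop('top2',205,125,355,237,5.3,'c2')
e=piv+100*np.array([np.cos(np.radians(-96.5)),np.sin(np.radians(-96.5))])
p=proj(d,[*e,72]);print((p-[205,125]+.5)*5.3)
E
```

```text
[516.54416983  22.10729583  52.03386859] -6.865215743912494 [1.57672655 0.74269929 1.30555069]
[293.57933071 322.2402569 ]
```

View pics/c2.png

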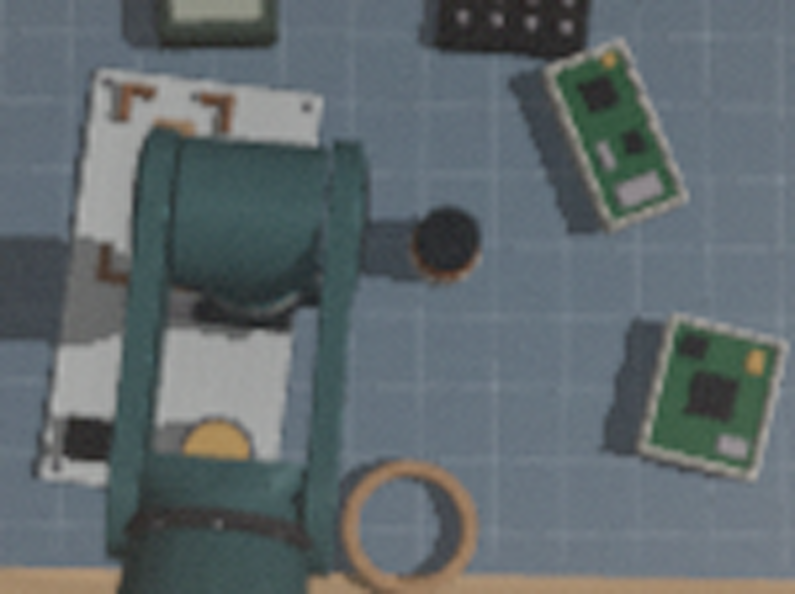

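The arm hides the handle in this view. The force is only friction-sized at 1.6 N, so the handle may not be at its stop. I'll push on in small steps until the force rises.

Emit:
{"fn": "carry_out", "kwargs": {"plan": [-2,0,0,0,-3,0,0,0,-4,0,0,0,-4,0,0,0]}}

```text
t: 4.8
ee_pos: [516.4, 22.2, 52.2]
orientation: [-3.141, -0.013, -0.12]
wrist_force: [12.3, -1.9, -5.0]
grip_width: -0.2
grip_force: 6.2
```

The force has jumped to 12 N, so the handle is against its stop. I'll back off, rise and go over the slim shell.

Emit:
{"fn": "carry_out", "kwargs": {"plan": [20,0,0,0,22,0,-40,0,22,0,-90,0,22,0,-140,0,50,40,-160,-8,84,80,-160,-16,115,125,-160,-24,140,170,-160,-28.5,151,215,-160,-28.5,151,228,-160,-28.5,151,228,-160,-28.5,151,228,-160,-28.5]}}

```text
t: 6.0
ee_pos: [632.9, -221.1, 210.1]
orientation: [-3.14, 0.0, 0.376]
wrist_force: [0.3, 1.2, 1.7]
grip_width: 0.1
grip_force: 0.0
```

Emit:
{"fn": "carry_out", "kwargs": {"plan": [0,0,0,0,0,0,0,0], "hand": -1}}

```text
t: 6.2
ee_pos: [633.3, -219.9, 210.9]
orientation: [3.142, -0.0, 0.378]
wrist_force: [0.5, 0.4, 0.4]
grip_width: 28.2
grip_force: 0.0
```

```bash
python3 - <<'E'
from h import *
s=robot.get_state(); print(s['ee_pos'],np.degrees(s['orientation']),s['grip_width'])
d=grab('wrist','w3')
t=grab('top','top3')
A=cv2.imread('pics/w3.png'); c=cv2.resize(cv2.imread('pics/top3.png')[125:237,205:355],None,fx=2.6,fy=2.6,interpolation=cv2.INTER_CUBIC)
o=np.zeros((384,512+c.shape[1],3),np.uint8);o[:,:512]=A;o[:c.shape[0],512:]=c;o=o[:,:800];cv2.imwrite('pics/w3b.png',o)
e=piv+100*np.array([np.cos(np.radians(-96.5)),np.sin(np.radians(-96.5))])
p=proj(t,[*e,72]);print((p-[205,125]+.5)*2.6+[512,0])
E
```

```text
[ 633.33082867 -219.9157207   210.94605415] [ 1.79997048e+02 -2.68226849e-02  2.16787567e+01] 28.183092728519092
[656.02004903 158.08012603]
```

View pics/w3b.png

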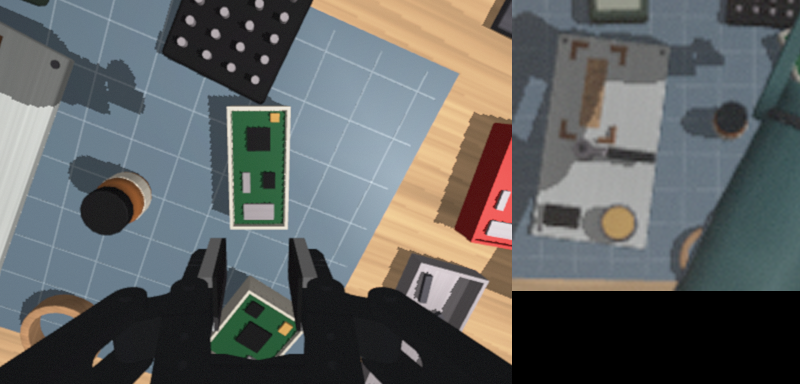

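The handle is fully open: its end is at (655,156) in the inset and I predicted (656,158). In the wrist view the slim shell's top corners are at (227,108), (290,107), (288,229) and (231,229).

```bash
python3 - <<'E'
from h import *
d=load('w3')
S=np.array([ray(d,*p,34) for p in [(227,108),(290,107),(288.5,229),(230.5,229)]]);print(S.round(1),S.mean(0))
print([np.linalg.norm(S[i]-S[i-1]).round(1) for i in range(4)])
a=(S[0]-S[3]+S[1]-S[2]); yaw=np.degrees(np.arctan2(a[1],a[0]));print(yaw)
x,y=S.mean(0)[:2]; rows([(x,y,50,yaw),(x,y,14,yaw)])
E
```

```text
[[ 676.5 -173.    34. ]
 [ 698.6 -226.1   34. ]
 [ 588.  -271.9   34. ]
 [ 566.3 -217.4   34. ]] [ 632.36100852 -222.1050003    34.        ]
[np.float64(118.8), np.float64(57.4), np.float64(119.7), np.float64(58.6)]
22.236726204750028
[-1.6, 1.3, 160.9, -0.6]
[-1.6, 1.3, 196.9, -0.6]
```

Emit:
{"fn": "carry_out", "kwargs": {"plan": [-0.5,2,0,0,-0.5,2,20,0,-0.5,2,60,-0.5,-0.5,2,100,-0.5,-0.5,2,140,-0.5,-0.5,2,170,-0.5,-0.5,2,190,-0.5,-0.5,2,204,-0.5,-0.5,2,204,-0.5,-0.5,2,204,-0.5]}}

```text
t: 7.3
ee_pos: [634.2, -224.1, 7.3]
orientation: [3.14, -0.001, 0.385]
wrist_force: [-0.0, -0.3, 0.7]
grip_width: 85.2
grip_force: 0.0
```

Emit:
{"fn": "carry_out", "kwargs": {"plan": [0,0,0,0,0,0,0,0,0,0,0,0,0,0,0,0,0,0,0,0,0,0,0,0,0,0,0,0,0,0,0,0], "hand": 1}}

```text
t: 8.1
ee_pos: [634.8, -224.4, 8.8]
orientation: [3.139, -0.003, 0.385]
wrist_force: [-1.1, 0.5, 6.2]
grip_width: 56.9
grip_force: 66.5
```

Emit:
{"fn": "carry_out", "kwargs": {"plan": [0,0,-20,0,0,0,-55,0,0,0,-90,0,8,-30,-110,4,18,-66,-110,8,28,-106,-110,14,39,-146,-110,20,50,-186,-110,26,60,-226,-110,28.5,70,-264,-110,28.5,78,-292,-110,28.5,81,-306,-110,28.5]}}

```text
t: 9.3
ee_pos: [593.0, 92.7, 115.9]
orientation: [-3.141, 0.001, -0.11]
wrist_force: [0.8, -0.3, -1.2]
grip_width: 56.9
grip_force: 65.7
```

Emit:
{"fn": "carry_out", "kwargs": {"plan": [0,0,0,0,0,0,0,0,0,0,0,0]}}

```text
t: 9.6
ee_pos: [594.1, 88.4, 116.1]
orientation: [3.141, -0.0, -0.115]
wrist_force: [0.2, -0.1, -2.5]
grip_width: 56.9
grip_force: 65.7
```

```bash
python3 - <<'E'
from h import *
s=robot.get_state(); print(s['ee_pos'],np.degrees(s['orientation']),s['grip_width'])
d=grab('wrist','w4')
A=cv2.imread('pics/w4.png');cv2.imwrite('pics/w4b.png',cv2.resize(A,(800,600),interpolation=cv2.INTER_CUBIC))
E
```

```text
[594.11534264  88.41232412 116.13878582] [ 1.79943258e+02 -4.62173911e-03 -6.57156046e+00] 56.8982808118026
```

View pics/w4b.png

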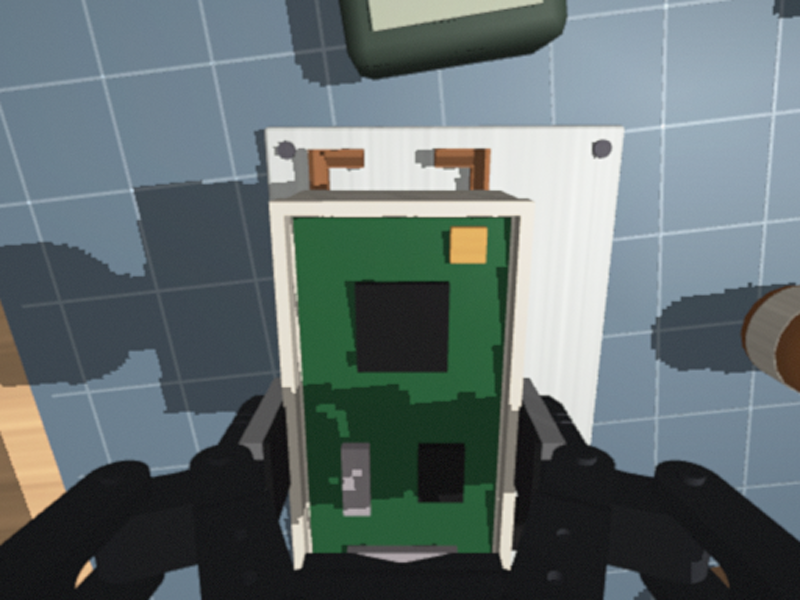

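The front edge of the shell top runs from (270,201) to (533,200). The front pocket walls' outer corners are at (309,150) and (490,150), and the plate's front corners are at (267,128) and (623,127). I'll turn these into positions.

```bash
python3 - <<'E'
from h import *
d=load('w4'); k=.64
P=lambda u,v,z: ray(d,u*k,v*k,z)[:2]
s=robot.get_state(); y0=s['orientation'][2];X=np.array([np.cos(y0),np.sin(y0)]); Y=np.array([np.sin(y0),-np.cos(y0)]);t=s['ee_pos'][:2]
f=lambda n,a:print(n,((a-t)@X).round(1),((a-t)@Y).round(1))
l,r=P(270,201,141.3),P(533,200,141.3); print(np.linalg.norm(l-r),np.degrees(np.arctan2(*(r-l)[::-1]))+90)
f('sl',l);f('sr',r);f('shell centre',(l+r)/2-60*X)
l,r=P(309,150,25),P(490,150,25);print(np.linalg.norm(l-r),np.degrees(np.arctan2(*(r-l)[::-1]))+90)
f('pocket centre',(l+r)/2-70.5*X)
l,r=P(267,128,12),P(623.5,127,12);print(np.linalg.norm(l-r),np.degrees(np.arctan2(*(r-l)[::-1]))+90)
c=(l+r)/2-80*X;f('pocket from plate',c-Y*20*-1*-1)
f('prior',np.array([595.2,88.8]))
E
```

```text
57.61371051499689 -6.372190888013577
sl 59.4 -28.7
sr 59.6 28.9
shell centre -0.5 0.1
76.61556559676102 -6.580993125759619
pocket centre -1.6 -0.6
157.47106396061164 -6.425482922419562
pocket from plate -1.7 -0.4
prior 1.0 -0.5
```

Emit:
{"fn": "carry_out", "kwargs": {"plan": [0.4,-0.6,30,0,0.4,-0.6,60,0,0.4,-0.6,76,0,0.4,-0.6,82,0,0.4,-0.6,86,0,0.4,-0.6,89,0,0.4,-0.6,89,0,0.4,-0.6,89,0]}}

```text
t: 10.45
ee_pos: [595.0, 90.7, 28.4]
orientation: [-3.141, -0.002, -0.113]
wrist_force: [1.2, 0.1, -1.8]
grip_width: 56.5
grip_force: 65.7
```

Emit:
{"fn": "carry_out", "kwargs": {"plan": [0,0,2,0,0,0,4,0,0,0,5.5,0,0,0,7,0,0,0,7,0,0,0,7,0]}}

```text
t: 11.05
ee_pos: [594.3, 90.8, 20.8]
orientation: [3.142, -0.0, -0.113]
wrist_force: [-2.4, 1.2, 2.0]
grip_width: 56.5
grip_force: 66.0
```

Emit:
{"fn": "carry_out", "kwargs": {"plan": [0,0,1,0,0,0,1,0]}}

```text
t: 11.25
ee_pos: [594.3, 90.7, 20.8]
orientation: [3.141, -0.0, -0.113]
wrist_force: [-4.9, -0.1, 6.5]
grip_width: 57.0
grip_force: 66.6
```

Emit:
{"fn": "carry_out", "kwargs": {"plan": [0,0,-1,0,0,0,-1,0,0,0,-1,0,0,0,-1,0,0,0,-1,0,0,0,-1,0,0,0,-1,0,0,0,-1,0], "hand": -1}}

```text
t: 12.05
ee_pos: [594.3, 90.7, 20.3]
orientation: [3.142, -0.0, -0.113]
wrist_force: [0.6, -0.1, 0.0]
grip_width: 85.4
grip_force: 0.0
```

Emit:
{"fn": "carry_out", "kwargs": {"plan": [0,0,0,0,0,0,-30,0,0,0,-70,0,0,0,-110,0,0,0,-110,0,0,0,-110,0]}}

```text
t: 12.65
ee_pos: [595.2, 90.8, 132.1]
orientation: [-3.141, -0.004, -0.113]
wrist_force: [-1.3, 0.0, -0.1]
grip_width: 85.7
grip_force: 0.0
```

```bash
python3 - <<'E'
from h import *
s=robot.get_state(); print(s['ee_pos'],np.degrees(s['orientation']),s['grip_width'])
d=grab('wrist','w5')
A=cv2.imread('pics/w5.png');cv2.imwrite('pics/w5b.png',cv2.resize(A,(800,600),interpolation=cv2.INTER_CUBIC))
E
```

```text
[595.17117405  90.75611133 132.08171696] [-179.96883318   -0.20559279   -6.46415298] 85.68171185797806
```

View pics/w5b.png

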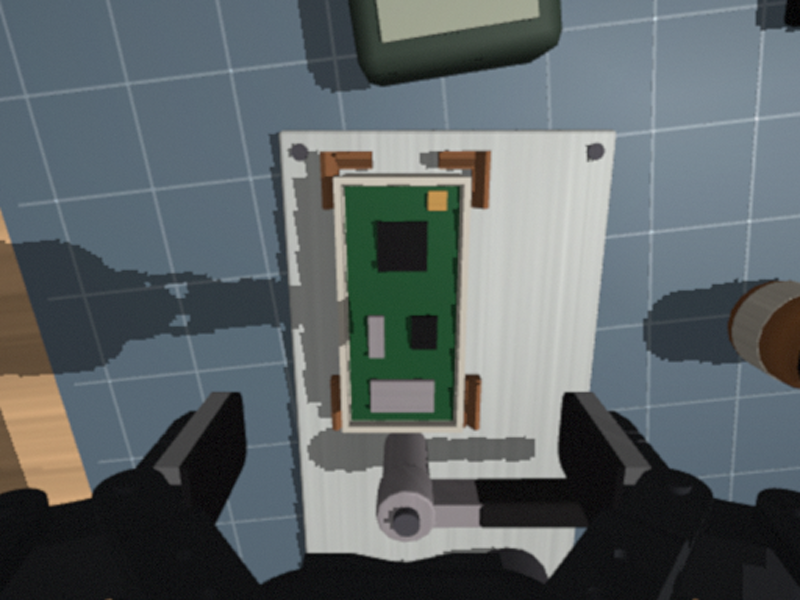

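The shell sits flat between all four corner walls (top corners about (335,179), (470,178), (463,430), (343,432)), and the handle is open at the lower right. Next I'll shut the fingers, go behind the open handle on the tin side and swing it closed.

```bash
python3 - <<'E'
from h import *
x,y=push(-96.5,75,-30); print(x,y)
rows([(x,y,132,-6.5),(x,y,58,-6.5)])
E
```

```text
469.40260329710935 26.878207237293143
[-116.7, 77.4, -2.0, 0.0]
[-116.7, 77.4, 72.0, 0.0]
```

Emit:
{"fn": "carry_out", "kwargs": {"plan": [0,0,-10,0,0,0,-10,0,-38,25,-10,0,-76,50,-10,0,-117,77,-10,0,-117,77,-10,0,-117,77,15,0,-117,77,45,0,-117,77,73,0,-117,77,73,0,-117,77,73,0], "hand": 1}}

```text
t: 13.8
ee_pos: [469.4, 27.5, 57.1]
orientation: [3.142, 0.001, -0.113]
wrist_force: [-0.0, -0.2, 0.3]
grip_width: -0.2
grip_force: 0.0
```

```bash
python3 - <<'E'
from h import *
s=robot.get_state(); print(s['ee_pos'],s['wrist_force'],s['grip_width'])
rows([(*push(th,75,-18),58,th+90) for th in [-96.5]+list(range(-90,-35,6))])
E
```

```text
[469.37565817  27.50966855  57.11432487] [-0.04369978 -0.24466938  0.25476373] -0.22309959443243818
[12.1, 0.6, -0.9, 0.0]
[20.7, 2.2, -0.9, -6.5]
[28.8, 2.8, -0.9, -12.5]
[36.8, 2.5, -0.9, -18.5]
[44.8, 1.4, -0.9, -24.5]
[52.7, -0.6, -0.9, -30.5]
[60.2, -3.3, -0.9, -36.5]
[67.5, -6.9, -0.9, -42.5]
[74.4, -11.1, -0.9, -48.5]
[80.7, -16.1, -0.9, -54.5]
[86.5, -21.7, -0.9, -60.5]
```

Emit:
{"fn": "carry_out", "kwargs": {"plan": [12,0.5,-1,0,20.5,2,-1,-6.5,29,3,-1,-12.5,37,2.5,-1,-18.5,45,1.5,-1,-24.5,52.5,-0.5,-1,-30.5,60,-3.5,-1,-36.5,67.5,-7,-1,-42.5,74.5,-11,-1,-48.5,80.5,-16,-1,-54.5,86.5,-21.5,-1,-60.5,86.5,-21.5,-1,-60.5]}}

```text
t: 15.0
ee_pos: [560.2, 39.2, 60.1]
orientation: [3.138, -0.002, 0.943]
wrist_force: [0.9, 0.4, -0.7]
grip_width: 0.2
grip_force: 0.0
```

```bash
python3 - <<'E'
from h import *
s=robot.get_state(); print(s['ee_pos'],s['wrist_force'],s['orientation'])
rows([(*push(th,75,-18),58,th+90) for th in [-30,-24,-18,-12,-8.5,-6.5]])
E
```

```text
[560.23512493  39.18082691  60.10804613] [ 0.87716216  0.40681705 -0.66536379] [ 3.13834182e+00 -2.13042213e-03  9.43404254e-01]
[6.6, -0.6, 2.1, -5.9]
[14.7, 0.0, 2.1, -11.9]
[22.8, -0.2, 2.1, -17.9]
[30.8, -1.2, 2.1, -23.9]
[35.4, -2.2, 2.1, -27.4]
[38.0, -2.9, 2.1, -29.4]
```

Emit:
{"fn": "carry_out", "kwargs": {"plan": [6.5,-0.5,1,-6,14.5,0,1,-12,23,0,1,-18,31,-1,1,-24,35.5,-2,1,-27.5,38,-3,1,-29.5,38,-3,1,-29.5]}}

```text
t: 15.7
ee_pos: [579.3, 71.3, 58.8]
orientation: [3.138, -0.0, 1.456]
wrist_force: [0.7, 0.1, 0.3]
grip_width: 0.2
grip_force: 0.2
```

Emit:
{"fn": "carry_out", "kwargs": {"plan": [1,0,0,0,2,0,0,0,3,0,0,0,3,0,0,0]}}

```text
t: 16.1
ee_pos: [578.7, 73.0, 58.2]
orientation: [3.139, 0.003, 1.457]
wrist_force: [0.1, -5.8, 2.6]
grip_width: 0.1
grip_force: 2.5
```

Emit:
{"fn": "carry_out", "kwargs": {"plan": [1.5,0,0,0,2,0,0,0,2,0,0,0]}}

```text
t: 16.4
ee_pos: [578.7, 73.1, 58.2]
orientation: [3.14, 0.006, 1.456]
wrist_force: [0.7, -9.7, 3.2]
grip_width: -0.1
grip_force: 4.8
```

Emit:
{"fn": "carry_out", "kwargs": {"plan": [-12,0,0,0,-25,0,0,0,-25,0,-40,0,-25,0,-80,0,-60,0,-120,0,-100,0,-130,0,-140,0,-130,0,-180,0,-130,0,-220,0,-130,0,-220,0,-130,0,-220,0,-130,0]}}

```text
t: 17.5
ee_pos: [552.8, -142.9, 186.7]
orientation: [-3.141, -0.002, 1.456]
wrist_force: [-0.7, -0.0, -0.4]
grip_width: -0.0
grip_force: 0.0
```

```bash
python3 - <<'E'
from h import *
s=robot.get_state(); print(s['ee_pos'],s['wrist_force'])
grab('top','top6'); crop('top6',205,125,355,237,5.3,'c6')
E
```

```text
[ 552.79410528 -142.87937865  186.74085914] [-0.69988984 -0.00968668 -0.42009901]
```

View pics/c6.png

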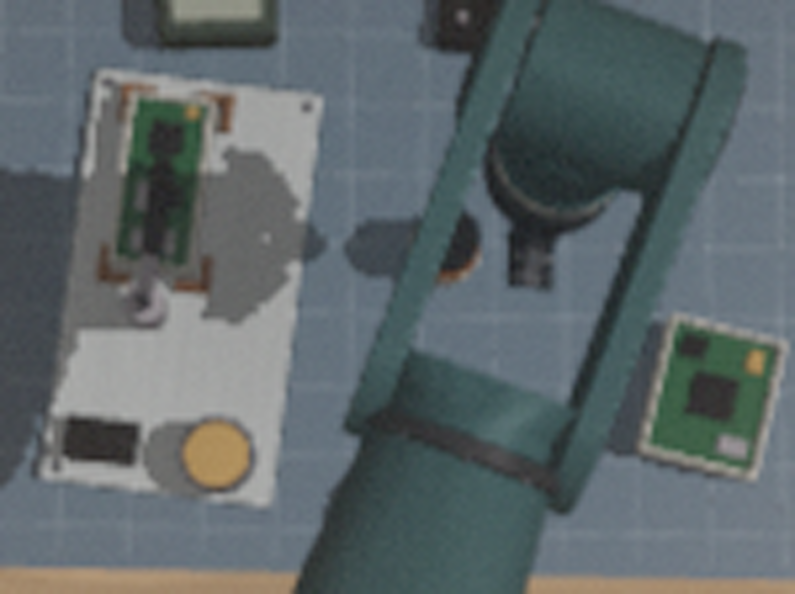

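The handle lies along the middle of the seated shell, from (149,302) to about (165,155). It held against 9.7 N without moving, so it is at its stop, and the arm is clear. Handing in.

```bash
python3 -c "
from bench import robot
print(robot.close_job())"
```

```text
the job is handed in; nothing more can be done
None
```

I pushed the handle open to its stop, seated the slim shell in the pocket and released it, then closed the handle over it and handed the job in at about 17.6 s; no verdict was returned.

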